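# Re-set the mitre guide by one hole

## Robot

A 6-joint arm with a two-finger parallel gripper is mounted at the origin on the work surface. World frame = base frame: x ahead of the robot, y to its left, z up, the work surface at z = 0. Lengths are in m, angles in degrees, forces in N, time in s.
With the tool pointing down it reaches from about 0.3 to 0.825 m from the base axis. Payload 5.4 kg.
Tool frame: the origin (TCP) lies between the finger pads; the fingertips stand 17 mm ahead of it and the grasp point (between the pads) lies 2 mm behind it; z points along the fingers, y is the line along which they close (so a half turn about z gives the same grasp; the last joint's range is limited). The gripper opens to 92 mm and grips with 3 to 60 N. Pads are 20 mm wide; open, the fingers measure 128 mm over their backs; the gripper's body (75 mm by 189 mm) begins 69 mm behind the grasp point.
Start: joints at [-82.512, 9.076, 91.501, -0, 79.423, -12.038], TCP at [0.192, -0.542, 0.232] pointing down, gripper open.
Joint ranges: [-166.64, 166.64], [-54.1, 131.32], [10.49, 154.53], [-73.88, 253.88], [9.74, 151.15], [-171.62, 171.62]. Speed limits (degrees/s): [147.25, 147.25, 180, 180, 180, 180].

## Interface

Orientations are given as a 3x3 rotation matrix whose columns are the frame's x, y, z axes.
In Python, from workcell import r gives the robot as it stands.
- The arm moves only by the tool carry_out, never from a script. Its argument "steps" is a list of rows, each a list of 2 entries, a list of its own where there are three numbers: the shift along the world's x, y, z in m, then the turn, a rotation vector about the world's x, y, z in degrees. A call has 1 to 10 rows; each row is the pose to reach, as a shift and turn from the pose commanded when the call began; what a row does not reach only later rows make up. A row lasts 1/10 s, in which the tool goes at most 50 mm and 8.59 degrees, less where a joint would pass 70% of its speed; a pose out of reach is approached as far as the arm can. A call with a gripper value outside its range is refused whole. "hand" is the finger opening in m, from 0 to 0.0919, set as the call begins (left out, the last holds). The fingers move at their own pace and stop on an object; "grip_force" is the grip in N (left out, the last holds). Time passes only in rows, so rows that repeat a pose let the fingers close. It gives the time, the measured TCP pose, the force, the opening and the grip force at its end, in the units of the state.
- r.observe(): the state, without advancing time (a new reading comes with each control period).
- r.camera(name): name is "scene" or "top" or "wrist"; returns (picture, depth): 400x640x3 uint8, blue, green, red; 400x640 float32, m along the optical axis (not along the pixel's ray), 0 where there is no reading.
- r.camera_model(name): a dict with "camera_matrix" (3x3 intrinsics, pixels), "R" (3x3) and "t" (3): a world point X has camera coordinates R X + t; the wrist camera has in their place "tool_from_camera" (4x4, takes a point from camera to tool coordinates, whose origin is the TCP and whose axes are the flange's). Camera axes: x right, y down, z forward; pixel columns grow to the right and rows downward; lengths in m; the calibration is good to about 2 mm. A picture is of the moment at which its call begins: read the wrist's pose just before it. camera_model takes no time and is no camera call.
- r.job_done(): hands the job in; it is judged then, once.
Trained networks look in the newest picture that a camera, given by its name, has taken for a name from the list of things; names that differ only in an ending like _2 or _b are one class to them, and where a whole thing is asked for, a point or a joint stands for the part that bears it (a point fixed in the world has none). Each returns a list of dicts, best first, with "score" (0 to 1); they miss things now and then, are a little off and sometimes report something else, mostly with a low value. They report only what shows in the picture. A call takes as long as a camera call.
- r.masks_of(camera, label): "mask" (400x640 bool, what is visible of it) and "pixel" ([column, row] in pixels, amid what is visible of it).
- r.spot_point(camera, label): "pixel" ([column, row] in pixels: a listed point, or the origin of a listed thing).
The state is a dict: "time_s": time; "q": joint angles; "qvel": joint speeds; "effort": joint torques, N m; "ee_pos": TCP position; "tool_rot": TCP orientation; "force": force on the tool from outside, world axes, zero at the start; "torque": the same for the moment, N m; "opening": finger opening in m; "grasp_force": force on a finger pad.
Only numpy, scipy, OpenCV 4.12 (cv2) and the standard library are available. Lean on these libraries where they do the work, as an engineer would, in place of code of your own. Each camera call takes 0.05 s, during which the arm holds its last target. There are 200 camera calls.

## Task

The swing arm of the bench mitre guide is pinned for square cuts; re-set it for a 15 degree slant. Hook a fingertip under the red pull ring, lift the spring index pin clear of the plate, swing the arm exactly one hole to the left as seen from the robot, and let the pin spring fully home in that hole. Nothing needs to be gripped: leave the cuttings, tools, length stop and everything else on the bench where they are, and finish clear of the guide.

Things in the scene. Friction and masses are not known exactly. Their poses are not given: they have to be found in the camera images.
- mitre_base: Mitre guide for a hand saw, bolted to the bench: green cast base about 270 x 490 mm, aluminium bed wings (tops 50 mm above the bench), green fence 108 mm high across the far side. Origin: on the swing arm's vertical pivot axis, at bench height. x axis: from the square-cut hole to the pivot (away from the robot), y: left along the fence, z: up.
- next_hole (a point): Mouth of the first hole left of square, the target, on top of the aluminium quadrant plate on the robot's side: 30 mm above the bench, plate 12 mm thick, 150 to 200 mm from the pivot. Seven 12 mm through holes on a 175 mm radius, one every 15 degrees (46 mm apart) from 45 degrees right to 45 left; the middle one is square. Axes as mitre_base.
- swing_arm (a joint): Angle of the swing arm about its pivot, rad. 0 = square-cut hole (start, within 0.005 of play); positive = its near end, with the ring, goes left (+y of mitre_base); next hole left 0.262; stops at -0.83 and 0.83. Under 1 N moves it at the ring; with the pin held out it stays where left; with the pin resting on the plate it slides along (1 to 2 N) and the pin snaps into the next hole.
- swing_top (a point): Top of the dark steel swing arm at the pivot axis, 50 mm above the bench; axes turn with the arm (x from ring to pivot). The arm is 36 mm wide, reaches 235 mm from the pivot towards the robot over the quadrant plate, and carries two orange saw guides 119 mm high, 58 mm in front of and 98 mm behind the pivot. Weighs 0.9 to 1.8 kg.
- index_pin (a joint): Lift of the spring index pin, m. 0 = fully home in a hole, 0.012 = its round nose rests on top of the plate, 0.020 = upper stop. The spring pulls it down with about 7 N when home, 11 N at the upper stop. The 10 mm pin slides vertically in a steel housing (25 mm across, top 79 mm above the bench) on the arm, 175 mm from the pivot.
- ring_centre (a point): Centre of the red pull ring, rigid with the pin. Bar 6 mm thick, inner diameter 52 mm. Pin home: centre 107 mm above the bench, top of the ring 130 mm. The ring lies across the arm (width along y here) and leans 45 degrees from upright, its top away from the robot, towards the pivot. Axes turn with the arm: x level from ring to pivot, y left, z up.
- ring_top (a point): Middle of the ring's top bar (bar centre line), 127 mm above the bench with the pin home. A closed fingertip tilted 25 to 45 degrees from vertical enters the ring from the robot's side, pointing down and towards the pivot, and lifts this bar from below. Free space all round: the arm's top is 57 mm under the ring's centre, the front saw guide 63 mm beyond it. Axes as ring_centre.
- stop_top (a point): Top of the steel length stop clamped on the left half of the fence (26 mm wide, 116 mm high above the bench); to be left alone.
- bundle_bed_mid (a point): Middle of a tied bundle of seven stem cuttings, 85 mm long, 45 mm across, lying on the guide's right bed wing.
- bundle_front_mid (a point): Middle of a tied bundle of seven stem cuttings, 110 mm long, 45 mm across, lying on the bench right of the quadrant.
- pull_saw_mid (a point): Pull saw lying flat on the bench to the left, 440 mm long, 22 mm high; the middle of its blade.
- grafting_knife_mid (a point): Grafting knife with orange handle lying flat at the left front, 160 mm long, 14 mm high; near its middle.
- mug_mid (a point): Middle of a blue mug, 85 mm high, 82 mm across.
- spray_bottle_mid (a point): Middle of a clear spray bottle with green head, 184 mm high, 76 mm across.
- basin_mid (a point): Middle of a blue basin of cuttings, 80 mm high, 258 mm across, on the right.

How it is judged:
By the outcome, as a careful person would: the job done as asked, in the order asked, and still so for the second after the job is handed in, with the robot touching nothing.
It also fails if it takes over 45 s, if anything falls off the work surface, if the arm or the gripper's body presses on something with over 40 N, if the wrist force passes 120 N, or if a joint passes its speed limit or range.

## Working session

There is one attempt and no reset: what is moved stays moved. The work goes in short steps, Python scripts to look and compute and a tool call to move; the robot and the scene stay as the last step left them, time stands still between calls to the robot, and variables do not carry over. Pictures are saved under pics/ and viewed, at most 10 in all, crops included, and the job is handed in when it is done.

Besides the shell and the picture viewer there is one more tool, called after "Call:" in YAML: its name, and indented under it one key for each argument. carry_out: Moves the arm, as the interface text tells. Its arguments: {"type":"object","properties":{"steps":{"type":"array","items":{"type":"array"}},"hand":{"type":"number"},"grip_force":{"type":"number"}},"required":["steps"]}

```bash
mkdir -p pics; cat > h.py <<'E'
from workcell import r
import numpy as np, cv2
def pt(cam,px,depth,m,win=0):
    K=np.array(m["camera_matrix"]);u,v=px
    p=depth[int(round(v))-win:int(round(v))+win+1,int(round(u))-win:int(round(u))+win+1];p=p[p>0]
    if not len(p): return None
    d=np.median(p)
    c=d*np.linalg.inv(K)@np.array([u,v,1])
    return np.array(m["R"]).T@(c-np.array(m["t"]))
def atz(px,z,m):
    K=np.array(m["camera_matrix"]);R=np.array(m["R"]);t=np.array(m["t"])
    d=R.T@np.linalg.inv(K)@np.array([*px,1]);o=-R.T@t
    return o+d*(z-o[2])/d[2]
E
python3 - <<'E'
from h import *
np.set_printoptions(precision=4,suppress=True)
for c in ("scene","top"):
    p,d=r.camera(c);cv2.imwrite(f"pics/{c}0.png",p);m=r.camera_model(c)
    for n,z in (("mitre_base",0),("next_hole",.03),("swing_top",.05),("ring_centre",.107),("ring_top",.127)):
        for k in r.spot_point(c,n)[:2]: print(c,n,k["score"],k["pixel"],atz(k["pixel"],z,m),pt(c,k["pixel"],d,m,1))
E
```

```text
scene mitre_base 0.72 [368.4, 233.4] [ 0.7358 -0.0307  0.    ] [ 0.7478 -0.0584  0.0498]
scene next_hole 0.84 [332.9, 203.2] [ 0.5596 -0.017   0.03  ] [ 0.5583 -0.0151  0.0266]
scene swing_top 0.95 [371.5, 227.1] [ 0.7423 -0.0293  0.05  ] [ 0.7419 -0.0284  0.0485]
scene ring_centre 0.74 [378.5, 128.2] [0.5159 0.3649 0.107 ] [0.4725 0.4561 0.0103]
scene ring_centre 0.51 [332.9, 201.9] [ 0.586  -0.0571  0.107 ] [ 0.5551 -0.0107  0.0278]
scene ring_top 0.64 [336.4, 199.4] [ 0.5973 -0.0523  0.127 ] [0.5603 0.0051 0.0313]
scene ring_top 0.62 [393.0, 188.1] [0.7332 0.115  0.127 ] [0.7288 0.1271 0.1108]
top mitre_base 0.66 [303.5, 143.1] [ 0.7411 -0.0266  0.    ] [ 0.7278 -0.0292  0.0497]
top next_hole 0.75 [300.2, 196.5] [ 0.5648 -0.0185  0.03  ] [ 0.565  -0.0185  0.0285]
top swing_top 0.66 [301.1, 139.7] [ 0.7384 -0.0217  0.05  ] [ 0.7387 -0.0217  0.049 ]
top ring_centre 0.61 [313.1, 188.3] [ 0.5794 -0.0603  0.107 ] [ 0.5876 -0.0588  0.049 ]
top ring_centre 0.19 [148.2, 227.2] [0.4673 0.4154 0.107 ] [0.4705 0.4611 0.0118]
top ring_top 0.51 [312.7, 176.4] [ 0.6106 -0.0597  0.127 ] [ 0.6238 -0.0576  0.0513]
```

View pics/top0.png

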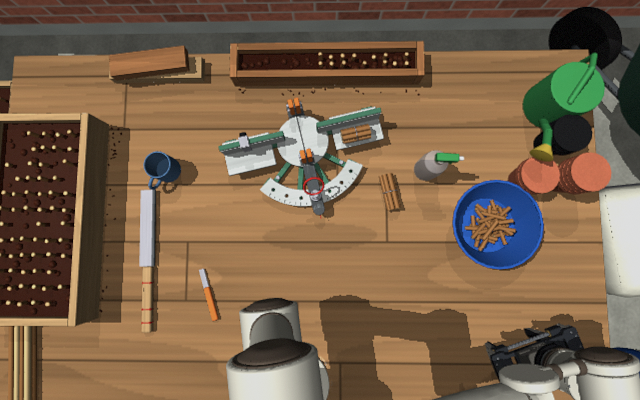

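View pics/scene0.png

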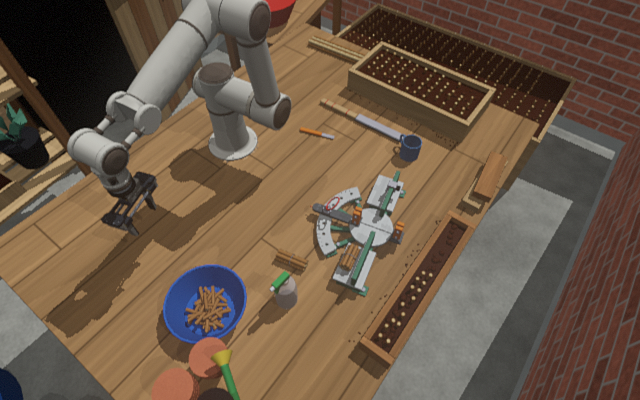

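```bash
cat >> h.py <<'E'
from scipy.spatial.transform import Rotation as Ro
np.set_printoptions(precision=4,suppress=True)
def tool(yaw,tilt,flip=1):
    a,b=np.radians([yaw,tilt])
    z=np.array([np.sin(b)*np.cos(a),np.sin(b)*np.sin(a),-np.cos(b)])
    y=flip*np.array([-np.sin(a),np.cos(a),0]);return np.c_[np.cross(y,z),y,z]
def turn(R1,s):  return np.degrees((Ro.from_matrix(R1)*Ro.from_matrix(np.array(s["tool_rot"])).inv()).as_rotvec())
E
python3 - <<'E'
from h import *
s=r.observe();print(np.array(s["tool_rot"]),s["time_s"],s["ee_pos"],s["force"])
for f in (1,-1):print(turn(tool(12.4,40,f),s))
E
```

```text
[[ 0.9425  0.3342 -0.    ]
 [ 0.3342 -0.9425  0.0001]
 [ 0.     -0.0001 -1.    ]] 0.6 [ 0.1922 -0.5419  0.2316] [-0.1616 -0.1335  0.0308]
[-57.0849 -16.333  162.8176]
[ 11.0044 -38.4824  -6.8342]
```

Call:
carry_out:
  steps:
    - [[0.02,0.03,0.05],[0,0,0]]
    - [[0.05,0.07,0.08],[0,0,0]]
    - [[0.08,0.115,0.08],[0,0,0]]
    - [[0.105,0.16,0.08],[0,0,0]]
    - [[0.13,0.2,0.08],[2,-8,-1.4]]
    - [[0.155,0.24,0.08],[4,-15,-2.8]]
    - [[0.18,0.28,0.08],[6,-22,-4]]
    - [[0.21,0.32,0.08],[8,-29,-5.5]]
    - [[0.235,0.36,0.06],[11,-38.5,-6.8]]
    - [[0.26,0.4,0.04],[11,-38.5,-6.8]]
  hand: 0
  grip_force: 10

```text
time_s: 1.6
ee_pos: [0.4441, -0.1533, 0.2754]
tool_rot: [[0.747, 0.209, 0.631], [0.159, -0.978, 0.136], [0.645, -0.001, -0.764]]
force: [0.8, -0.3, -1.1]
opening: 0.0136
grasp_force: 0.0
```

Call:
carry_out:
  steps:
    - [[0.02,0.03,-0.02],[0,0,0]]
    - [[0.043,0.062,-0.05],[0,0,0]]
    - [[0.043,0.062,-0.05],[0,0,0]]
    - [[0.043,0.062,-0.05],[0,0,0]]

```text
time_s: 2.0
ee_pos: [0.4877, -0.0903, 0.2267]
tool_rot: [[0.748, 0.218, 0.627], [0.167, -0.976, 0.14], [0.642, -0.0, -0.766]]
force: [0.2, -0.6, 0.1]
opening: 0.0006
grasp_force: 0.0
```

```bash
cat >> h.py <<'E'
def wmodel(s):
    m=r.camera_model("wrist");T=np.array(m["tool_from_camera"])
    R=np.array(s["tool_rot"]);W=R@T[:3,:3];o=R@T[:3,3]+np.array(s["ee_pos"])
    return dict(camera_matrix=m["camera_matrix"],R=W.T,t=-W.T@o)
E
python3 - <<'E'
from h import *
s=r.observe();m=wmodel(s);p,d=r.camera("wrist");cv2.imwrite("pics/w1.png",p)
print(s["ee_pos"],turn(tool(12.4,40,-1),s))
for n,z in (("next_hole",.03),("swing_top",.05),("ring_centre",.107),("ring_top",.127)):
    for k in r.spot_point("wrist",n)[:1]: print(n,k["score"],k["pixel"],atz(k["pixel"],z,m),pt("w",k["pixel"],d,m,1))
for n,z in (("next_hole",.03),("ring_centre",.107),("ring_top",.127)):
    p2,d2=r.camera("top") if n=="next_hole" else (0,0)
    mt=r.camera_model("top")
    for k in r.spot_point("top",n)[:1]: print("top",n,k["score"],k["pixel"],atz(k["pixel"],z,mt))
# fingertip in wrist px
K=np.array(m["camera_matrix"]);c=np.array(m["R"])@(np.array(s["ee_pos"])+0.017*np.array(s["tool_rot"])[:,2])+m["t"];c=K@c;print(c[:2]/c[2])
k=r.masks_of("wrist","ring_centre")
for q in k[:2]:
    M=q["mask"];v,u=np.nonzero(M&(d>0));P=np.array([pt("w",(a,b),d,m) for a,b in zip(u,v)]);P=P[(P[:,2]>.08)]
    print(q["score"],len(P),P.min(0),P.max(0)) if len(P) else print(q["score"],M.sum())
E
```

```text
[ 0.4877 -0.0903  0.2267] [-0.015  -0.0261 -0.1852]
next_hole 0.91 [282.6, 224.2] [ 0.5651 -0.0201  0.03  ] [ 0.5685 -0.0179  0.0202]
swing_top 0.91 [318.3, 112.8] [ 0.7465 -0.0278  0.05  ] [ 0.6844 -0.0425  0.1189]
ring_top 0.58 [314.8, 156.6] [ 0.6154 -0.0543  0.127 ] [ 0.6656 -0.0412  0.0515]
top next_hole 0.58 [301.3, 200.1] [ 0.5536 -0.022   0.03  ]
top ring_centre 0.61 [316.8, 186.4] [ 0.5849 -0.071   0.107 ]
top ring_top 0.68 [308.8, 178.6] [ 0.6044 -0.0486  0.127 ]
[321.8066 238.1366]
0.79 977 [ 0.5593 -0.0916  0.0802] [ 0.6109 -0.0299  0.1317]
```

View pics/w1.png

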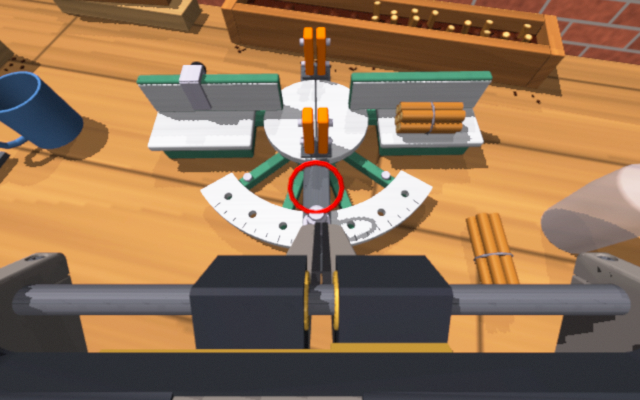

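```bash
python3 - <<'E'
from h import *
s=r.observe();m=wmodel(s);p,d=r.camera("wrist")
hsv=cv2.cvtColor(p,cv2.COLOR_BGR2HSV)
M=((hsv[...,0]<6)|(hsv[...,0]>174))&(hsv[...,1]>180)&(hsv[...,2]>90)
M[:, :270]=0;M[:,360:]=0;M[:150]=0;M[235:]=0
v,u=np.nonzero(M);print(len(u),u.min(),u.max(),v.min(),v.max())
el=cv2.fitEllipse(np.c_[u,v].astype(np.float32));print(el, atz(el[0],.107,m))
P=np.array([pt("w",(a,b),d,m) for a,b in zip(u,v) if d[b,a]>0]);P=P[(P[:,2]>.08)&(P[:,2]<.135)]
c=P.mean(0);print(len(P),c,(P.min(0)+P.max(0))/2)
t=atz(((u.min()+u.max())/2,v.min()+3),.127,m);print("top bar",t)
print(s["time_s"],s["ee_pos"],s["force"],turn(tool(12.4,40,-1),s))
E
```

```text
714 286 341 161 212
((313.2254333496094, 187.1832733154297), (49.81790542602539, 51.80063247680664), 94.39234161376953) [ 0.5892 -0.0609  0.107 ]
700 [ 0.589  -0.0621  0.1109] [ 0.5883 -0.0616  0.1093]
top bar [ 0.6066 -0.0576  0.127 ]
2.5 [ 0.4878 -0.0923  0.2275] [-0.1072  0.3649 -1.139 ] [0.0403 0.0388 0.0381]
```

Call:
carry_out:
  steps:
    - [[0.021,0.008,-0.025],[0,0,0]]
    - [[0.042,0.016,-0.05],[0,0,0]]
    - [[0.063,0.023,-0.0745],[0,0,0]]
    - [[0.063,0.023,-0.0745],[0,0,0]]
    - [[0.063,0.023,-0.0745],[0,0,0]]
    - [[0.063,0.023,-0.0745],[0,0,0]]

```text
time_s: 3.15
ee_pos: [0.5512, -0.0694, 0.1544]
tool_rot: [[0.746, 0.215, 0.63], [0.166, -0.977, 0.137], [0.644, 0.002, -0.765]]
force: [0.6, 1.0, 0.7]
opening: 0.0005
grasp_force: 0.0
```

```bash
python3 - <<'E'
from h import *
s=r.observe();m=wmodel(s);p,d=r.camera("wrist");cv2.imwrite("pics/w2.png",p)
hsv=cv2.cvtColor(p,cv2.COLOR_BGR2HSV)
M=((hsv[...,0]<6)|(hsv[...,0]>174))&(hsv[...,1]>180)&(hsv[...,2]>90)
M[:,:230]=0;M[:,410:]=0;M[:130]=0;M[300:]=0
v,u=np.nonzero(M);print(len(u),u.min(),u.max(),v.min(),v.max())
el=cv2.fitEllipse(np.c_[u,v].astype(np.float32));print(el, atz(el[0],.107,m),atz(((u.min()+u.max())/2,(v.min()+v.max())/2),.107,m))
print(s["time_s"],s["ee_pos"],s["force"],turn(tool(12.4,40,-1),s))
R=np.array(s["tool_rot"]);print("tool coords of c", R.T@(np.array([.589,-.0605,.107])-s["ee_pos"]))
E
```

```text
1103 281 361 180 241
((321.1649475097656, 217.44525146484375), (67.98712158203125, 73.97029113769531), 86.05579376220703) [ 0.5895 -0.0607  0.107 ] [ 0.5953 -0.0593  0.107 ]
3.15 [ 0.5512 -0.0694  0.1544] [0.6471 0.9515 0.6652] [0.104  0.1502 0.0014]
tool coords of c [-0.0008 -0.0007  0.0613]
```

View pics/w2.png

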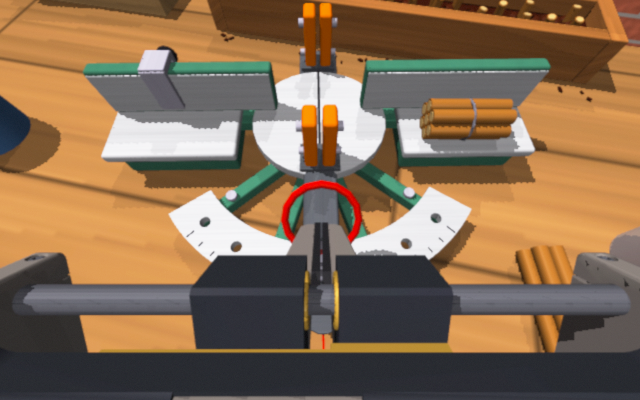

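The ring (centre 321,217) is centred above the closed fingertip (tip at 321,225), so I can insert along the tool axis.

Call:
carry_out:
  steps:
    - [[0.008,0.002,-0.01],[0,0,0]]
    - [[0.016,0.004,-0.02],[0,0,0]]
    - [[0.024,0.0055,-0.03],[0,0,0]]
    - [[0.032,0.007,-0.039],[0,0,0]]
    - [[0.04,0.009,-0.0485],[0,0,0]]
    - [[0.04,0.009,-0.0485],[0,0,0]]
    - [[0.04,0.009,-0.0485],[0,0,0]]
    - [[0.04,0.009,-0.0485],[0,0,0]]

```text
time_s: 4.0
ee_pos: [0.591, -0.0602, 0.1055]
tool_rot: [[0.747, 0.215, 0.629], [0.165, -0.977, 0.137], [0.644, 0.002, -0.765]]
force: [0.2, -0.1, 0.1]
opening: 0.0008
grasp_force: 0.0
```

```bash
python3 - <<'E'
from h import *
s=r.observe();p,d=r.camera("wrist");cv2.imwrite("pics/w3.png",p[100:350,160:480])
print(s["time_s"],s["ee_pos"],s["force"])
E
```

```text
4.0 [ 0.591  -0.0602  0.1055] [ 0.2029 -0.1223  0.1149]
```

View pics/w3.png

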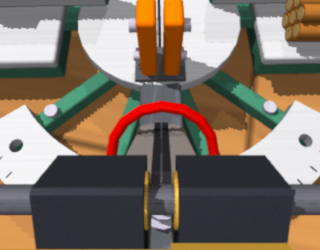

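Call:
carry_out:
  steps:
    - [[0.003,0.0007,0.0026],[0,0,0]]
    - [[0.006,0.0013,0.0052],[0,0,0]]
    - [[0.009,0.002,0.0077],[0,0,0]]
    - [[0.009,0.002,0.0077],[0,0,0]]
    - [[0.009,0.002,0.0077],[0,0,0]]

```text
time_s: 4.55
ee_pos: [0.5989, -0.0572, 0.1108]
tool_rot: [[0.749, 0.216, 0.626], [0.166, -0.976, 0.139], [0.641, -0.0, -0.767]]
force: [-5.1, -1.9, -0.1]
opening: 0.0003
grasp_force: 2.1
```

Call:
carry_out:
  steps:
    - [[0,0,0.002],[0,0,0]]
    - [[0,0,0.004],[0,0,0]]
    - [[0,0,0.006],[0,0,0]]
    - [[0,0,0.008],[0,0,0]]
    - [[0,0,0.008],[0,0,0]]

```text
time_s: 5.05
ee_pos: [0.5987, -0.0571, 0.1188]
tool_rot: [[0.749, 0.216, 0.626], [0.166, -0.976, 0.139], [0.641, -0.001, -0.767]]
force: [-6.7, -2.1, -8.1]
opening: 0.0003
grasp_force: 4.3
```

```bash
python3 - <<'E'
from h import *
s=r.observe();p,d=r.camera("wrist");cv2.imwrite("pics/w4.png",p[100:350,160:480])
m=wmodel(s);print(s["time_s"],s["ee_pos"],s["force"])
hsv=cv2.cvtColor(p,cv2.COLOR_BGR2HSV)
M=((hsv[...,0]<6)|(hsv[...,0]>174))&(hsv[...,1]>180)&(hsv[...,2]>90)
M[:,:230]=0;M[:,410:]=0;M[:130]=0;M[300:]=0
v,u=np.nonzero(M);P=np.array([pt("w",(a,b),d,m) for a,b in zip(u,v) if d[b,a]>0]);P=P[(P[:,2]>.08)&(P[:,2]<.17)]
i=np.argsort(-P[:,2])[:40];print(len(P),P[i].mean(0))
E
```

```text
5.05 [ 0.5987 -0.0571  0.1188] [-6.6901 -2.1097 -8.1151]
1184 [ 0.6072 -0.055   0.1375]
```

View pics/w4.png

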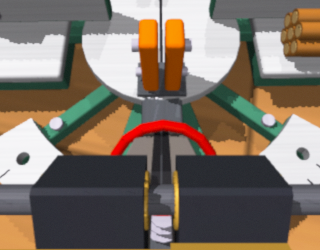

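Call:
carry_out:
  steps:
    - [[0,0,0.003],[0,0,0]]
    - [[0,0,0.006],[0,0,0]]
    - [[0,0,0.009],[0,0,0]]
    - [[0,0,0.009],[0,0,0]]
    - [[0,0,0.009],[0,0,0]]

```text
time_s: 5.6
ee_pos: [0.5986, -0.0567, 0.1276]
tool_rot: [[0.749, 0.217, 0.626], [0.165, -0.976, 0.14], [0.641, -0.001, -0.768]]
force: [-3.6, -2.0, -10.5]
opening: 0.0004
grasp_force: 4.5
```

```bash
cat > ring.py <<'E'
from h import *
s=r.observe();p,d=r.camera("wrist")
m=wmodel(s);print(s["time_s"],s["ee_pos"],s["force"])
hsv=cv2.cvtColor(p,cv2.COLOR_BGR2HSV)
M=((hsv[...,0]<6)|(hsv[...,0]>174))&(hsv[...,1]>180)&(hsv[...,2]>90)
M[:,:230]=0;M[:,410:]=0;M[:130]=0;M[300:]=0
v,u=np.nonzero(M);P=np.array([pt("w",(a,b),d,m) for a,b in zip(u,v) if d[b,a]>0]);P=P[(P[:,2]>.08)&(P[:,2]<.17)]
i=np.argsort(-P[:,2])[:40];b=P[i].mean(0);print(len(P),b,"yaw",np.degrees(np.arctan2(-.027-b[1],.742-b[0])))
E
python3 ring.py; python3 - <<'E'
from h import *
s=r.observe();e=np.array(s["ee_pos"])
for piv in ([.742,-.0265],):
  for a in (-3,-6,-9,-12,-15,-15.5):
    R=Ro.from_euler("z",a,degrees=True).as_matrix();d=e-[*piv,0];print(a,R@d-d)
E
```

```text
5.6 [ 0.5986 -0.0567  0.1276] [ -3.6296  -2.0042 -10.455 ]
1186 [ 0.6071 -0.0548  0.146 ] yaw 11.640788234944639
-3 [-0.0014  0.0075 -0.    ]
-6 [-0.0024  0.0152 -0.    ]
-9 [-0.003   0.0228  0.    ]
-12 [-0.0031  0.0305 -0.    ]
-15 [-0.0029  0.0382  0.    ]
-15.5 [-0.0029  0.0394 -0.    ]
```

Call:
carry_out:
  steps:
    - [[-0.0008,0.0037,0],[0,0,-1.5]]
    - [[-0.0014,0.0075,0],[0,0,-3]]
    - [[-0.002,0.0113,0],[0,0,-4.5]]
    - [[-0.0024,0.0152,0],[0,0,-6]]
    - [[-0.0028,0.019,0],[0,0,-7.5]]
    - [[-0.003,0.0228,0],[0,0,-9]]
    - [[-0.0031,0.0267,0],[0,0,-10.5]]
    - [[-0.0031,0.0305,0],[0,0,-12]]
    - [[-0.0031,0.0305,0],[0,0,-12]]
    - [[-0.0031,0.0305,0],[0,0,-12]]

```text
time_s: 6.65
ee_pos: [0.5951, -0.0253, 0.1271]
tool_rot: [[0.769, 0.011, 0.64], [0.006, -1.0, 0.009], [0.64, -0.003, -0.769]]
force: [-6.4, 1.8, -9.9]
opening: 0.0005
grasp_force: 5.8
```

```bash
python3 ring.py; python3 - <<'E'
from h import *
p,d=r.camera("top");cv2.imwrite("pics/t2.png",cv2.resize(p[90:230,210:400],None,fx=3,fy=3,interpolation=cv2.INTER_CUBIC))
E
```

```text
6.65 [ 0.5951 -0.0253  0.1271] [-6.3775  1.7747 -9.8586]
1176 [ 0.6039 -0.0244  0.1447] yaw -1.0671333188040244
```

View pics/t2.png

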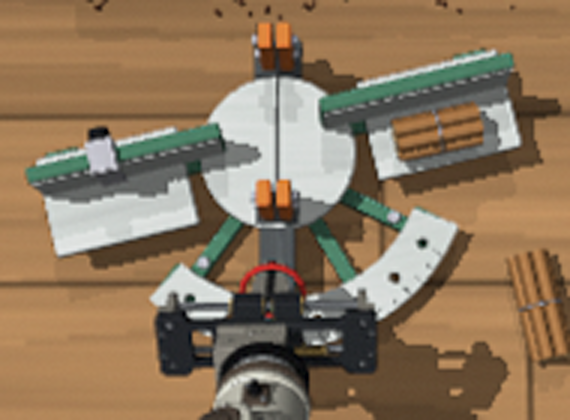

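Call:
carry_out:
  steps:
    - [[0,0.002,0],[0,0,-1]]
    - [[0,0.004,0],[0,0,-2]]
    - [[0.0002,0.0058,0],[0,0,-3]]
    - [[0.0002,0.0058,0],[0,0,-3]]
    - [[0.0002,0.0058,0],[0,0,-3]]

```text
time_s: 7.25
ee_pos: [0.5951, -0.0199, 0.1268]
tool_rot: [[0.769, -0.043, 0.638], [-0.035, -0.999, -0.025], [0.639, -0.003, -0.769]]
force: [-6.1, 0.6, -9.4]
opening: 0.0006
grasp_force: 5.6
```

```bash
python3 ring.py; python3 ring.py
```

```text
7.25 [ 0.5951 -0.0199  0.1268] [-6.1069  0.6204 -9.3936]
1191 [ 0.604  -0.0194  0.1443] yaw -3.1676645161020613
7.3 [ 0.5951 -0.0199  0.1268] [-6.4798  1.1577 -9.9942]
1193 [ 0.6038 -0.0205  0.1443] yaw -2.6900443032344623
```

Call:
carry_out:
  steps:
    - [[0,0,-0.003],[0,0,0]]
    - [[0,0,-0.006],[0,0,0]]
    - [[0,0,-0.009],[0,0,0]]
    - [[0,0,-0.009],[0,0,0]]
    - [[0,0,-0.009],[0,0,0]]

```text
time_s: 7.85
ee_pos: [0.5951, -0.0205, 0.1178]
tool_rot: [[0.768, -0.044, 0.639], [-0.035, -0.999, -0.026], [0.639, -0.002, -0.769]]
force: [-7.2, -1.6, -9.5]
opening: 0.0003
grasp_force: 6.1
```

```bash
python3 ring.py; python3 ring.py
```

```text
7.85 [ 0.5951 -0.0205  0.1178] [-7.2139 -1.5604 -9.4775]
1172 [ 0.6039 -0.0204  0.1354] yaw -2.719229077237109
7.9 [ 0.5952 -0.0205  0.1179] [ -7.5263  -1.4521 -10.0545]
1176 [ 0.604  -0.0209  0.1354] yaw -2.535231612687945
```

Call:
carry_out:
  steps:
    - [[0,0,-0.003],[0,0,0]]
    - [[0,0,-0.006],[0,0,0]]
    - [[0,0,-0.009],[0,0,0]]
    - [[-0.001,0,-0.012],[0,0,0]]
    - [[-0.003,0,-0.014],[0,0,0]]
    - [[-0.005,0,-0.016],[0,0,0]]
    - [[-0.005,0,-0.016],[0,0,0]]
    - [[-0.005,0,-0.016],[0,0,0]]

```text
time_s: 8.75
ee_pos: [0.593, -0.0218, 0.1053]
tool_rot: [[0.763, -0.045, 0.644], [-0.034, -0.999, -0.03], [0.645, 0.001, -0.764]]
force: [0.4, -0.2, -0.3]
opening: 0.0001
grasp_force: 0.0
```

```bash
python3 ring.py; python3 ring.py; python3 - <<'E'
from h import *
p,d=r.camera("wrist");cv2.imwrite("pics/w5.png",p[100:350,160:480])
E
```

```text
8.75 [ 0.593  -0.0218  0.1053] [ 0.4051 -0.2445 -0.263 ]
1436 [ 0.6037 -0.0208  0.1307] yaw -2.587304381527305
8.8 [ 0.5928 -0.0217  0.105 ] [ 0.5239 -0.1953  0.7928]
1447 [ 0.6036 -0.0204  0.1308] yaw -2.7188765048211763
```

View pics/w5.png

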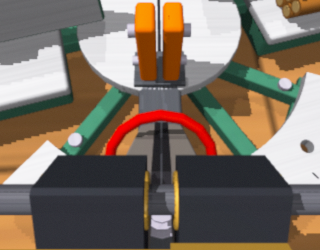

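Call:
carry_out:
  steps:
    - [[-0.007,0.0003,0.0076],[0,0,0]]
    - [[-0.0135,0.0006,0.0153],[0,0,0]]
    - [[-0.02,0.0009,0.023],[0,0,0]]
    - [[-0.0265,0.0012,0.0306],[0,0,0]]
    - [[-0.039,0.0018,0.0458],[0,0,0]]
    - [[-0.058,0.0027,0.0688],[0,0,0]]
    - [[-0.077,0.0036,0.092],[0,0,0]]
    - [[-0.097,0.0045,0.115],[0,0,0]]
    - [[-0.12,0.0045,0.14],[0,0,0]]
    - [[-0.12,0.0045,0.14],[0,0,0]]

```text
time_s: 9.9
ee_pos: [0.4728, -0.0178, 0.2503]
tool_rot: [[0.758, -0.046, 0.651], [-0.031, -0.999, -0.034], [0.652, 0.005, -0.758]]
force: [0.6, -0.4, 1.2]
opening: 0.0006
grasp_force: 0.0
```

```bash
python3 - <<'E'
from h import *
s=r.observe();m=wmodel(s);p,d=r.camera("wrist");cv2.imwrite("pics/w6.png",p);print(s["time_s"],s["ee_pos"],s["force"])
hsv=cv2.cvtColor(p,cv2.COLOR_BGR2HSV)
M=((hsv[...,0]<6)|(hsv[...,0]>174))&(hsv[...,1]>180)&(hsv[...,2]>90)
M[:,:250]=0;M[:,390:]=0;M[:130]=0;M[300:]=0
v,u=np.nonzero(M);P=np.array([pt("w",(a,b),d,m) for a,b in zip(u,v) if d[b,a]>0]);P=P[(P[:,2]>.07)&(P[:,2]<.17)]
print(len(P),np.percentile(P,[1,50,99],axis=0),(P.min(0)+P.max(0))/2)
E
```

```text
9.9 [ 0.4728 -0.0178  0.2503] [ 0.6168 -0.3947  1.1654]
614 [[ 0.5624 -0.0505  0.0887]
 [ 0.5864 -0.0228  0.1126]
 [ 0.6043  0.0098  0.1306]] [ 0.5837 -0.0209  0.1099]
```

View pics/w6.png

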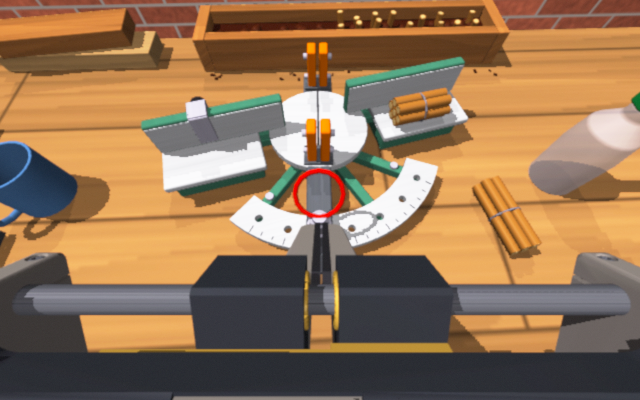

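The ring (320,193) is back at its home height. Two holes are free left of the arm (259,218 and 288,230), so it sits one hole left of square. Nothing else has moved.

```bash
python3 -c "
from workcell import r
print(r.job_done())"
```

```text
the job is handed in; nothing more can be done
None
```

The swing arm is re-set one hole to the left (15°), with the ring back at its pin-home height (about 131 mm, 130 expected); the gripper is clear of the guide, nothing else visibly moved, and the job was handed in at about 10 s of the 45 s allowed.

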